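# Clamp a gift tube under the lever-arch hoops

## Robot

A 6-joint arm with a two-finger parallel gripper is mounted at the origin on a cart in front of the work surface, level with it; the furniture and walls round the work are solid. World frame = base frame: x ahead of the robot, y to its left, z up, the work surface at z = 0. Lengths are in m, angles in rad, forces in N, time in s.
With the tool pointing down it reaches from about 0.275 to 1 m from the base axis. Payload 8.4 kg.
Tool frame: the origin (TCP) lies on the centre line of the jaws, within the pads' length; the fingertips stand 17 mm ahead of it and the grasp point (between the pads) lies 2 mm behind it (bot.tcp_to_tips is the y of the fingertips in the tool frame, in m); y points along the fingers, z is the direction in which the jaws open and shut, and the axes are right-handed (so a half turn about y gives the same grasp; the last joint's range is limited). The gripper opens to 85 mm and grips with 20 to 120 N. Pads are 22 mm wide; open, the fingers measure 114 mm over their backs; the gripper's body (76 mm by 85 mm) begins 54 mm behind the grasp point. The pads swing forward as they close: fully open they stand 13 mm farther back than shut.
Start: joints at [-1.299, 0.353, 1.633, -0, 1.155, -0.002], TCP at [0.169, -0.602, 0.248] pointing down, gripper open.
Joint ranges: [-2.63, 2.63], [-0.92, 2.1], [0.06, 2.66], [-1.3, 4.44], [0, 2.69], [-3.02, 3.02]. Speed limits (rad/s): [2.22, 2.22, 2.79, 3.14, 3.14, 3.14].

## Interface

Orientations are given as a unit quaternion [x, y, z, w].
In Python, from workcell import bot, hand, kinematics, get_obs, vision, hand_in gives the robot as it stands. The module is installed in compiled form; this text tells all that it offers. Calls block until the motion is done:
- bot.reach(position, orientation): joint-space move of the TCP to a pose.
- bot.servo_line(position, ori=None, velocity=0.15): straight line of the TCP; ori=None keeps the orientation; velocity is the mean speed in m/s.
- bot.goto_joints(angles): joint-space move.
- hand.move_gripper(opening, strength=None): finger opening in m; strength is the grip in N (None keeps the last); returns when the fingers have stopped.
- bot.dwell(seconds).
- kinematics.solve_ik(position, orientation): joint angles nearest the present ones, or None.
- get_obs(): the state.
- vision.read_camera(name): name is "scene" or "top" or "wrist"; returns a dict with "frame" (420x560x3 uint8, red, green, blue), "intrinsics" (3x3 intrinsics, pixels), "view" (4x4, takes a point from world to camera coordinates). Camera axes: x right, y down, z forward; pixel columns grow to the right and rows downward; lengths in m; the calibration is good to about 2 mm. A picture is of the moment at which its call begins. There is no depth.
A pose or a line that the arm cannot do raises bot.IKError and nothing moves.
- hand_in(): hands the job in, once; it reports no verdict.
The state is a dict: "time_s": time; "joint_pos": joint angles; "joint_vel": joint speeds; "joint_efforts": joint torques, N m; "position": TCP position; "orientation": TCP orientation; "wrist_force": force on the tool from outside, world axes, zero at the start; "ft_torque": the same for the moment, N m; "gripper_width": finger opening in m.
Only numpy, scipy, OpenCV 4.12 (cv2) and the standard library are available. Lean on these libraries where they do the work, as an engineer would, in place of code of your own. Each camera call takes 0.05 s, during which the arm holds its last target.

## Task

Lift the black tab of the lever so that the two hoops of the tube clamp spring open, lay the longer of the two gift tubes in the clamp's V-shaped cradle, and, while it lies in the groove with the hoops still open, push it back along the groove until it bears lightly but surely on the end plate. Then press the lever fully down so that the hoops close over the tube, and leave it so, the tube still in the groove and against the plate. Leave the shorter tube and the other goods where they are, and never ram the tube hard into the plate.

Things in the scene. Friction and masses are not known exactly. Their poses are not given: they have to be found in the camera images.
- clamp: tube clamp fixed to the table: wooden board 12 mm thick (x = -80 to 125, y = -82 to 58 mm) with a steel V cradle, end plate, two hoops and a lever. Origin on the table top; x runs along the groove towards the end plate (roughly away from the robot), y to the left, z up. The groove lies along y = 0
- seat (a point): where the middle of the long tube lies when seated in the groove and against the end plate: x = 45, y = 0, z = 48 mm in the clamp's frame, same axes. The cradle is two V saddles, 26 mm long, at x = 0 and 90 mm of the clamp: faces at 45 degrees, mouth 56 mm wide, upper edges at z = 45 mm; the 64 mm between them are open down to the board for the fingers
- end_plate: upright steel plate at the far end of the groove, 50 mm wide, top 72 mm above the table, 8 mm thick; origin at the foot of the face that looks at the tube (x = 110 mm in the clamp's frame), 65 mm beyond the seat. Friction in the groove resists sliding when the tube is pressed down, and can be mistaken for the plate
- hoops (a joint): angle of the two hoops, rad: 0 closed over the cradle, 1.84 fully open; always 2.3 x the lever angle. They hinge on an axle along the left side of the cradle (y = 36, z = 30 mm in the clamp's frame) and stand at x = 0 and 90 mm; open they lean out to the left, up to 95 mm above the table
- lever (a joint): lever angle, rad: 0 down (hoops closed), 0.8 up (hoops open). Pivots about the clamp's y axis at x = 0, y = -55, z = 40 mm; when down it points to -x (to the robot), lifting its tab swings it up and back. An over-centre spring (dead centre 0.25 rad) holds it at both ends: lifting starts with about 4 N at the tab, pressing down from fully up with about 7 N
- lever_tab (a point): middle of the black tab at the free end of the lever, 34 mm long, 16 mm wide (across, along the clamp's y), 12 mm thick, 99 mm from the pivot; sticks out in front of the board when down and can be pinched across its width from above. Its x axis runs along the lever from the tab to the pivot, z out of its upper face
- stand: wooden stand fixed to the table to the left of the clamp, 165 x 125 x 10 mm, with two places, 90 mm apart (x = -45 and +45 mm in its frame), each with two rails on which a tube lies along the stand's y, so about crosswise to the clamp's groove; origin on the table under its middle. Which tube lies in which place varies
- long_tube_mid (a point): centre of the longer gift tube: card tube with metal caps, 130 mm long, 44 mm diameter, about 0.16 kg, x axis along the tube. On the stand its centre is 40 mm above the table
- short_tube_mid (a point): centre of the shorter gift tube (leave alone): 85 mm long, 44 mm diameter, x axis along the tube
- ring_pack_a: wrapped ring cake, 90 x 94 x 25 mm, bystander at the back
- ring_pack_b: wrapped ring cake, 90 x 94 x 24 mm, bystander at the left front
- bar_a: wrapped pastry bar, 57 x 101 x 25 mm, bystander at the front edge
- bar_b: wrapped pastry bar, 57 x 101 x 25 mm, bystander at the right front
- tin: round tin, 58 mm diameter, 72 mm high, bystander at the back left
- rattan: rattan ball, 60 mm, bystander at the back right

How it is judged:
On the way, in this order (a step that is already met when the one before it is completed fails the run):
1. the lever is up and the hoops stand open (value of joint lever above 0.7 rad and value of joint hoops above 1.55 rad), for 0.2 s.
2. the long tube lies in the groove with the hoops open and is pushed against the end plate with at least 2 N (value of joint hoops above 1.4 rad and contact force between long_tube and end_plate above 2 N and z of long_tube_mid in the frame of seat between -0.004 and 0.004 m and y of long_tube_mid in the frame of seat between -0.004 and 0.004 m), for 0.1 s.
At the end, for the whole second after the job is handed in: The lever is fully down (within 0.04 rad) and the hoops closed (within 0.1 rad) over the long tube, which lies still in the groove, its middle within 4 mm of the seat along each axis (so against the end plate) and parallel to the groove within 0.08 rad (value of joint lever below 0.04 rad and value of joint hoops below 0.1 rad and x of long_tube_mid in the frame of seat between -0.004 and 0.004 m and y of long_tube_mid in the frame of seat between -0.004 and 0.004 m and z of long_tube_mid in the frame of seat between -0.004 and 0.004 m and angle between the x axis of long_tube_mid and the x axis of seat, either way round below 0.08 rad and linear speed of long_tube below 0.02 m/s); the robot touches nothing.
It fails at once if the tube is rammed into the end plate with more than 30 N (contact force between long_tube and end_plate above 30 N).
It fails at once if the short tube is moved by more than 30 mm (distance of short_tube_mid from where it was at the start of the episode above 0.03 m).
It fails at once if a bystander is moved by more than 40 mm (distance of any of ring_pack_a, ring_pack_b, bar_a, bar_b, tin, rattan from where it was at the start of the episode above 0.04 m).
It also fails if it takes over 72 s, if anything falls off the work surface, if the arm or the gripper's body presses on something with over 40 N, if the wrist force passes 120 N, or if a joint passes its speed limit or range.

## Working session

There is one attempt and no reset: what is moved stays moved. The work goes in short steps, each a Python script; the robot and the scene stay as the last script left them, time stands still between calls to the robot, and variables do not carry over. Pictures are saved under pics/ and viewed, and the job is handed in when it is done.

```bash
mkdir -p pics; ls
python3 - <<'E'
from workcell import bot,vision,get_obs
import cv2
for n in ["scene","top","wrist"]:
    d=vision.read_camera(n); cv2.imwrite(f"pics/{n}0.png",d["frame"][:,:,::-1]); print(n,d["intrinsics"].tolist(),d["view"].round(4).tolist())
o=get_obs(); print(o); print(bot.tcp_to_tips)
E
```

```text
pics
scene [[517.883063696684, 0.0, 273.6894233276101], [0.0, 517.883063696684, 201.08870094150825], [0.0, 0.0, 1.0]] [[-0.6129, -0.7901, -0.0135, 0.2643], [-0.3769, 0.3072, -0.8738, 0.2755], [0.6945, -0.5305, -0.4861, 1.3487], [0.0, 0.0, 0.0, 1.0]]
top [[391.43592962375504, 0.0, 288.1645887459988], [0.0, 391.43592962375504, 210.0577943885171], [0.0, 0.0, 1.0]] [[0.0152, -0.9998, -0.0086, -0.0675], [-0.9863, -0.0136, -0.1641, 0.5415], [0.164, 0.011, -0.9864, 1.096], [0.0, 0.0, 0.0, 1.0]]
wrist [[378.02427015230575, 0.0, 277.93039983659673], [0.0, 378.02427015230575, 212.14337240890882], [0.0, 0.0, 1.0]] [[0.2706, -0.9627, -0.0019, -0.6242], [-0.9266, -0.261, 0.2708, -0.0355], [-0.2612, -0.0715, -0.9626, 0.3796], [0.0, 0.0, 0.0, 1.0]]
{'time_s': 0.15, 'joint_pos': array([-1.29940498e+00,  3.53520673e-01,  1.63396203e+00,  6.96126669e-06,
        1.15516308e+00, -2.39669922e-03]), 'joint_vel': array([-7.58422148e-04, -1.16737246e-03, -2.76537698e-03,  6.72748979e-05,
        6.93923331e-05,  9.57862716e-04]), 'joint_efforts': array([ 4.49682020e-06, -6.05636001e+01, -3.42338276e+01, -4.27556699e-05,
        6.13923985e-03,  4.21294700e-06]), 'position': array([ 0.1689019 , -0.60139721,  0.24771492]), 'orientation': array([-0.09654334,  0.70086086, -0.7001223 ,  0.09644795]), 'wrist_force': array([-0.24844291, -0.37711793,  0.00888456]), 'ft_torque': array([ 0.00015905,  0.02454444, -0.00657762]), 'gripper_width': 0.08549793946364978}
0.017
```

View pics/top0.png

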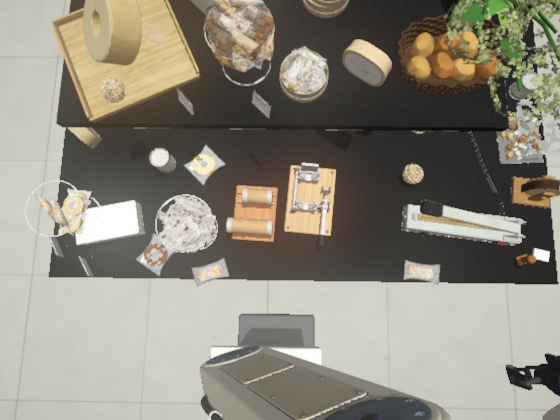

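View pics/scene0.png

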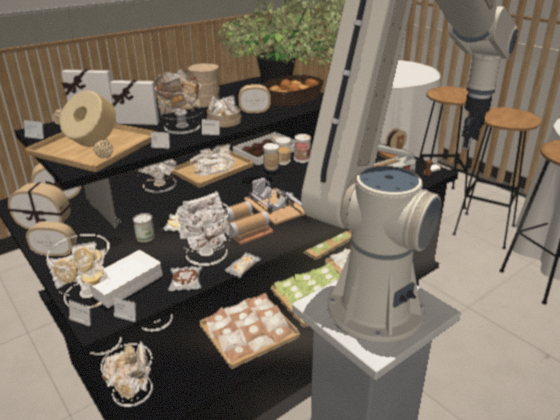

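```bash
cat > h.py <<'E'
import numpy as np,cv2
from workcell import bot,hand,kinematics,get_obs,vision,hand_in
from scipy.spatial.transform import Rotation as R
def ray(d,u,v,z):
    K=d["intrinsics"];V=d["view"];r=V[:3,:3].T@np.linalg.inv(K)@np.array([u,v,1.]);c=-V[:3,:3].T@V[:3,3]
    return c+r*(z-c[2])/r[2]
def proj(d,p):
    q=d["view"]@np.r_[p,1]; q=d["intrinsics"]@q[:3]; return q[:2]/q[2]
def save(d,name): cv2.imwrite(f"pics/{name}.png",d["frame"][:,:,::-1])
def down(phi):
    # tool y down, jaw axis z at angle phi from world x
    z=np.array([np.cos(phi),np.sin(phi),0]); y=np.array([0,0,-1.]); x=np.cross(y,z)
    return R.from_matrix(np.c_[x,y,z]).as_quat()
def st(msg=""):
    o=get_obs(); print(msg,"t%.2f"%o["time_s"],"p",o["position"].round(4),"F",o["wrist_force"].round(1),"M",o["ft_torque"].round(2),"w%.4f"%o["gripper_width"],"j",o["joint_pos"].round(2)); return o
E
python3 - <<'E'
from h import *
im=cv2.imread("pics/top0.png")[150:255,215:350]; cv2.imwrite("pics/top0c.png",cv2.resize(im,None,fx=5.5,fy=5.5,interpolation=cv2.INTER_CUBIC))
d=vision.read_camera("top")
for n,u,v in [("clampTL",291,165),("clampTR",336,170),("clBR",331,236),("clBL",285,233),("st",237,187),("st",276,187)]: print(n,ray(d,u,v,.012).round(3))
o=get_obs();print(R.from_quat(o["orientation"]).as_matrix().round(3))
V=d["view"]
d=vision.read_camera("wrist");V=d["view"];print("cam",-V[:3,:3].T@V[:3,3])
E
```

```text
clampTL [ 0.688 -0.066  0.012]
clampTR [ 0.674 -0.203  0.012]
clBR [ 0.472 -0.187  0.012]
clBL [ 0.479 -0.051  0.012]
st [0.617 0.097 0.012]
st [ 0.618 -0.021  0.012]
[[-0.963 -0.     0.27 ]
 [-0.27   0.001 -0.963]
 [-0.    -1.    -0.001]]
cam [ 0.23512509 -0.58309574  0.37403304]
```

View pics/top0c.png

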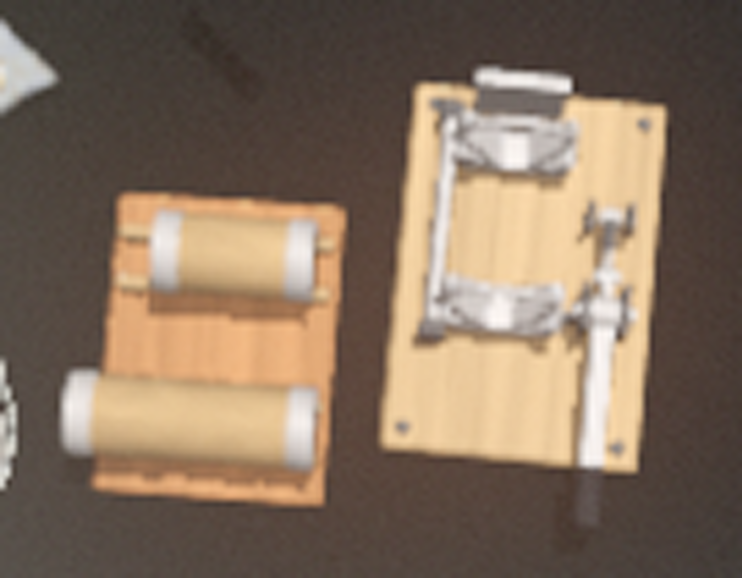

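Run:
```python
from h import *
bot.reach([0.56,-0.03,0.27],down(0)); st()
d=vision.read_camera("wrist"); save(d,"w1"); np.savez("w1.npz",**d)
c=d["frame"][:,:,::-1]; cv2.imwrite("pics/w1b.png",cv2.resize(c,(800,600),interpolation=cv2.INTER_CUBIC)); st()
```

```text
t2.71 p [ 0.56   -0.0308  0.27  ] F [ 0.7 -0.4 -0.2] M [-0.02 -0.07  0.03] w0.0854 j [-0.06  0.23  1.75 -0.    1.16 -0.06]
 t2.76 p [ 0.56   -0.0308  0.2699] F [-0.7 -0.2  0.9] M [0.04 0.06 0.04] w0.0856 j [-0.06  0.23  1.75 -0.    1.16 -0.06]
```

View pics/w1b.png

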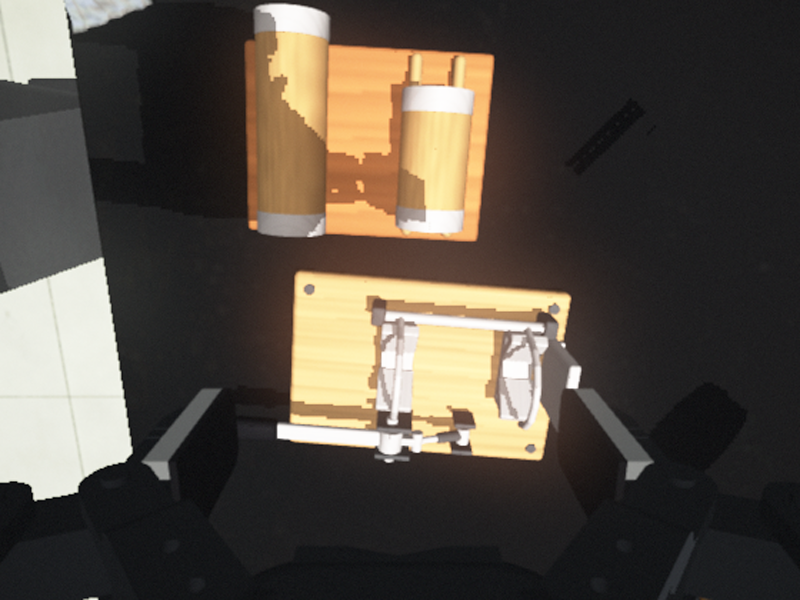

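Run:
```python
from h import *
d=dict(np.load("w1.npz")); f=d["frame"]; hsv=cv2.cvtColor(f,cv2.COLOR_RGB2HSV)
for p in [(215,215),(300,240),(250,60),(340,110),(200,80),(310,105)]: print(p,hsv[p[1],p[0]])
def quad(mask,z):
    n,l,s,c=cv2.connectedComponentsWithStats(mask); k=1+np.argmax(s[1:,4])
    cs,_=cv2.findContours((l==k).astype(np.uint8),cv2.RETR_EXTERNAL,cv2.CHAIN_APPROX_NONE)
    h=cv2.convexHull(max(cs,key=len))[:,0].astype(float)
    w=np.array([ray(d,u,v,z)[:2] for u,v in h])
    r=cv2.minAreaRect((w*1000).astype(np.float32)); ap=cv2.approxPolyDP((h[:,None]).astype(np.float32),6,True)[:,0]
    print(s[k],r,"\n",ap.tolist(),"\n",np.array([ray(d,u,v,z)[:2] for u,v in ap]).round(4).tolist())
m=cv2.inRange(hsv,(5,60,60),(30,255,255))
mb=m.copy(); mb[:180]=0; quad(mb,.012)
ms=m.copy(); ms[180:]=0; cv2.imwrite("pics/m.png",m); quad(ms,.010)
```

```text
(215, 215) [ 23  87 252]
(300, 240) [ 25  72 254]
(250, 60) [ 18 136 252]
(340, 110) [  7 105  80]
(200, 80) [ 15 135 163]
(310, 105) [ 23  97 252]
[  183   180   227   121 14278] ((579.0449829101562, -104.27132415771484), (137.39495849609375, 242.87628173828125), 89.96055603027344) 
 [[408.0, 222.0], [403.0, 250.0], [263.0, 300.0], [202.0, 295.0], [183.0, 239.0], [199.0, 180.0], [377.0, 180.0]] 
 [[0.6981, -0.0809], [0.6956, -0.1127], [0.5429, -0.1729], [0.4744, -0.1667], [0.4576, -0.0999], [0.4785, -0.0355], [0.662, -0.0356]]
[  171    20   205   160 25151] ((556.6754760742188, 39.94974899291992), (149.6774444580078, 207.51719665527344), 89.9603500366211) 
 [[171.0, 29.0], [233.0, 20.0], [345.0, 38.0], [375.0, 179.0], [199.0, 179.0], [173.0, 158.0]] 
 [[0.4601, 0.1072], [0.5183, 0.1148], [0.623, 0.0993], [0.6604, -0.035], [0.4782, -0.0348], [0.4529, -0.0131]]
```

View pics/m.png

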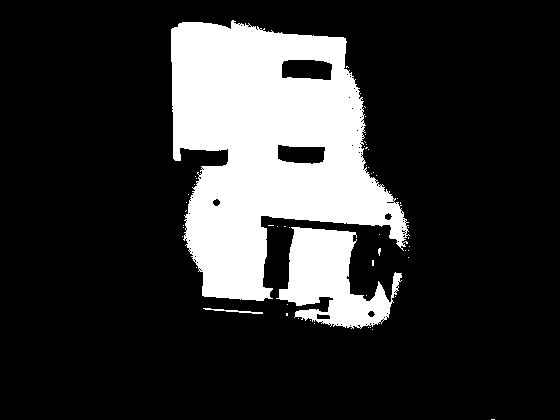

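Run:
```python
from h import *
d=dict(np.load("w1.npz")); f=d["frame"]; hsv=cv2.cvtColor(f,cv2.COLOR_RGB2HSV)
m=cv2.inRange(hsv,(5,40,120),(35,255,255)); 
def hull(m,z,eps=4):
    n,l,s,c=cv2.connectedComponentsWithStats(m); k=1+np.argmax(s[1:,4])
    cs,_=cv2.findContours((l==k).astype(np.uint8),cv2.RETR_EXTERNAL,cv2.CHAIN_APPROX_NONE)
    h=cv2.convexHull(max(cs,key=len)); ap=cv2.approxPolyDP(h,eps,True)[:,0]
    w=np.array([ray(d,u,v,z)[:2] for u,v in ap]); print(s[k],ap.tolist(),w.round(4).tolist())
    r=cv2.minAreaRect((np.array([ray(d,u,v,z)[:2] for u,v in h[:,0]])*1000).astype(np.float32)); print(r)
b=m.copy(); b[:180]=0; hull(b,.012)
s=m.copy(); s[180:]=0; hull(s,.010)
# long tube silhouette: non-stand; rows
k=cv2.inRange(f,(90,90,90),(255,255,255)); # caps
vis=f[:,:,::-1].copy(); vis[m>0]//=2
cv2.imwrite("pics/tube1.png",cv2.resize(f[0:175,160:360,::-1],(800,700)[0:1]+(600,) if 0 else (685,600),interpolation=cv2.INTER_CUBIC))
cv2.imwrite("pics/clamp1.png",cv2.resize(f[180:330,185:415,::-1],None,fx=3.4,fy=3.4,interpolation=cv2.INTER_CUBIC))
cv2.imwrite("pics/m.png",m)
```

```text
[ 203  189  197  112 9725] [[203, 296], [210, 189], [399, 207], [393, 239], [263, 300]] [[0.4755, -0.1679], [0.4894, -0.045], [0.6871, -0.0644], [0.6837, -0.1001], [0.5429, -0.1729]]
((581.3001708984375, -114.78659057617188), (124.40767669677734, 203.90652465820312), 85.19072723388672)
[  172    21   174   148 20411] [[172, 30], [192, 21], [344, 38], [333, 168], [174, 159]] [[0.461, 0.1064], [0.4802, 0.114], [0.6221, 0.0993], [0.6165, -0.0235], [0.4538, -0.0141]]
((539.1368408203125, 45.171485900878906), (130.67234802246094, 163.90951538085938), 86.6999740600586)
```

View pics/tube1.png

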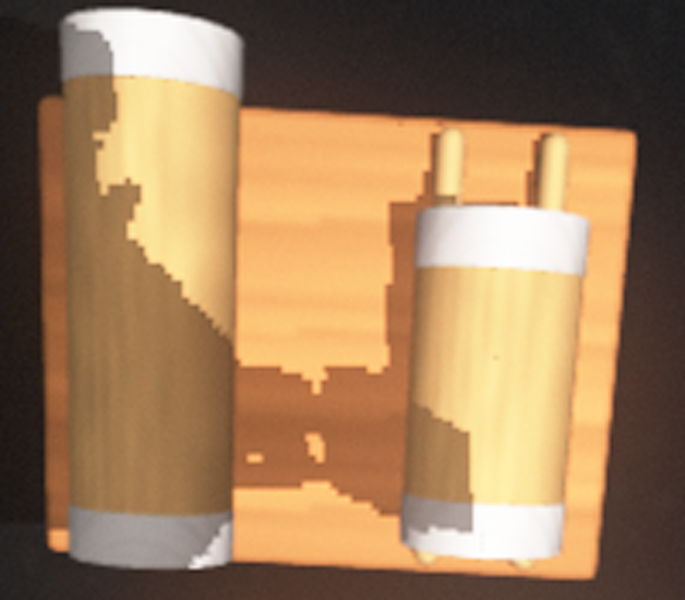

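View pics/clamp1.png

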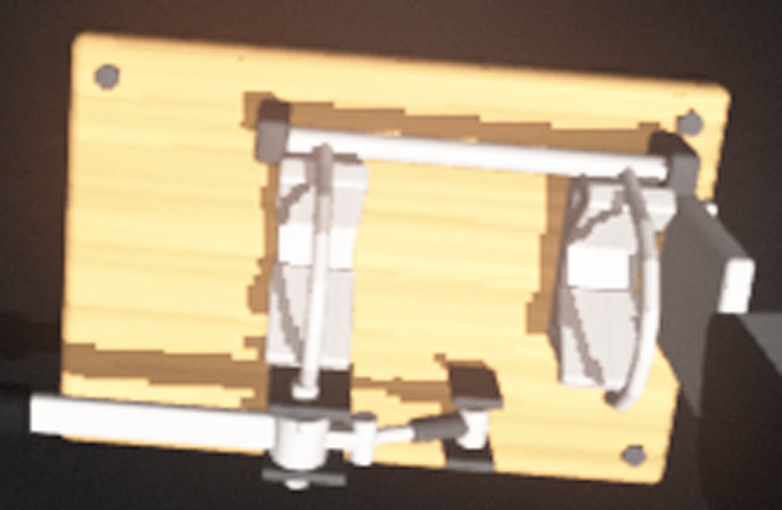

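View pics/m.png

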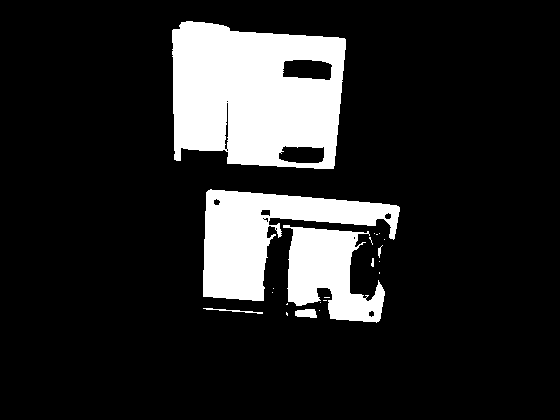

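```bash
cat > fit.py <<'E'
from h import *
d=dict(np.load("w1.npz"))
def c(x,y): return (185+x/3.4-.35,180+y/3.4-.35)
def t(x,y): return (160+x/3.425-.35,y/3.43-.35)
W=np.array([ray(d,*c(*p),.012)[:2] for p in [(73,31),(730,87),(664,487),(61,437)]]); M=np.array([(-80,58),(125,58),(125,-82),(-80,-82)])/1000
mw,mm=W.mean(0),M.mean(0); A=(M-mm).T@(W-mw); th=np.arctan2(A[0,1]-A[1,0],A[0,0]+A[1,1]); Rz=np.array([[np.cos(th),-np.sin(th)],[np.sin(th),np.cos(th)]])
o=mw-Rz@mm; print("clamp o",o,"yaw",th,"resid",((M@Rz.T+o-W)*1000).round(1).tolist())
# tube
L=[ray(d,*t(*p),.04)[:2] for p in [(60,60),(69,540),(243,60),(233,540)]]
print("widths",np.linalg.norm(L[0]-L[2]),np.linalg.norm(L[1]-L[3]))
a=(L[0]+L[2])/2;b=(L[1]+L[3])/2; print("axis pts",a,b); v=a-b; print("tube yaw(from y)",np.arctan2(-v[0],v[1]))
for p in [(150,8),(150,40),(150,568)]:
  print(p,[ray(d,*t(*p),z)[:2].round(4) for z in (.04,.062)])
for p in [(60,10),(243,40),(69,555),(233,555)]: print(p, ray(d,*t(*p),.04)[:2].round(4))
E
python3 fit.py
python3 - <<'E'
from h import *
d=vision.read_camera("top"); save(d,"top1"); np.savez("top1.npz",**d)
im=cv2.imread("pics/top1.png")[145:260,210:350]; cv2.imwrite("pics/top1c.png",cv2.resize(im,None,fx=5,fy=5,interpolation=cv2.INTER_CUBIC))
# corners & tube in top0 crop (5.5, 215,150)
def t(x,y): return 215+x/5.5-.4,150+y/5.5-.4
W=[ray(d,*t(*p),.012)[:2].round(4).tolist() for p in [(380,448),(415,82),(667,105),(637,472)]]; print(W)
print([ray(d,*t(*p),.04)[:2].round(4).tolist() for p in [(62,410),(317,430)]])
E
```

```text
clamp o [ 0.55958447 -0.10927523] yaw -0.08627987324876334 resid [[-0.5, 0.1], [1.8, 0.3], [0.1, 0.4], [-1.3, -0.8]]
widths 0.045699286732705416 0.04503486298885678
axis pts [0.49677207 0.11106513] [ 0.49021604 -0.00832648]
tube yaw(from y) -0.054856877028962234
(150, 8) [array([0.497 , 0.1227]), array([0.5009, 0.1175])]
(150, 40) [array([0.4966, 0.1156]), array([0.5006, 0.1108])]
(150, 568) [array([ 0.4895, -0.016 ]), array([ 0.4939, -0.0127])]
(60, 10) [0.4747 0.1223]
(243, 40) [0.5198 0.1155]
(69, 555) [ 0.4674 -0.0124]
(233, 555) [ 0.5126 -0.0125]
[[0.4844, -0.047], [0.689, -0.0629], [0.6776, -0.2028], [0.4734, -0.1857]]
[[0.4991, 0.1211], [0.4904, -0.0142]]
```

```bash
cat >> h.py <<'E'
O=np.array([.5596,-.110]); TH=-.083
def cw(x,y,z):  # clamp mm -> world m
    c,s=np.cos(TH),np.sin(TH); return np.array([O[0]+(c*x-s*y)/1000,O[1]+(s*x+c*y)/1000,z/1000])
PHI=TH+np.pi/2
E
python3 - <<'E'
from h import *
d=dict(np.load("w1.npz"))
for p in [(60,413),(250,432),(302,440)]: 
  w=ray(d,185+p[0]/3.4-.35,180+p[1]/3.4-.35,.044); v=w[:2]-O;c,s=np.cos(TH),np.sin(TH);print(w,"clamp",c*v[0]+s*v[1],-s*v[0]+c*v[1])
p=cw(-99,-55,120); hand.move_gripper(.045,30) 
bot.reach(p,down(PHI)); st()
d=vision.read_camera("wrist"); save(d,"w2"); np.savez("w2.npz",**d)
for a in ((-99,-55,40),(-82,-55,46),(-116,-55,46),(-80,-82,12),(-80,58,12)): print(a,proj(d,cw(*a)).round(1))
cv2.imwrite("pics/w2b.png",cv2.resize(np.clip(d["frame"][:,:,::-1].astype(float)*2,0,255).astype(np.uint8),(800,600)))
E
```

```text
[ 0.48149542 -0.15667944  0.044     ] clamp -0.07396575784841142 -0.05299398713295285
[ 0.53929222 -0.16315457  0.044     ] clamp -0.01583110536035605 -0.05465520037276361
[ 0.55519172 -0.16589585  0.044     ] clamp 0.00024093031808280086 -0.05606888974471856
 t4.84 p [ 0.4569 -0.1566  0.1203] F [ 0.3  0.2 -0.4] M [ 0.05 -0.   -0.03] w0.0447 j [-0.33  0.31  2.04  0.    0.79 -1.82]
(-99, -55, 40) [277.7 228.6]
(-82, -55, 46) [277.7 260.2]
(-116, -55, 46) [277.7 202.4]
(-80, -82, 12) [236.8 242.8]
(-80, 58, 12) [449.3 242.7]
```

View pics/w2b.png

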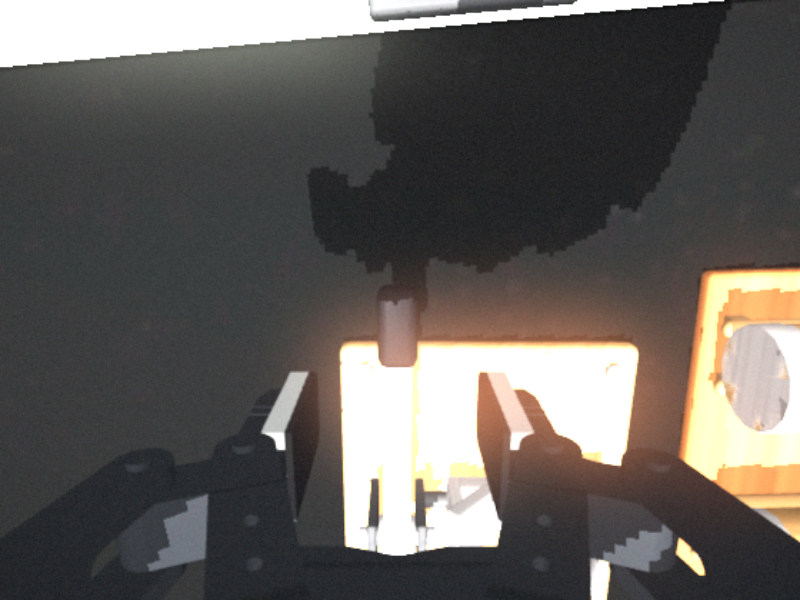

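Run:
```python
from h import *
def tab(a,dz=0): return cw(-99*np.cos(a),-55,40+99*np.sin(a)+dz)
q=down(PHI)
bot.servo_line(tab(0,2),q,.12); st("low")
hand.move_gripper(0.0,30); st("grip")
for a in np.arange(.1,.801,.1):
    bot.servo_line(tab(a,2),q,.07); st("a%.1f"%a)
hand.move_gripper(.05); st("open")
bot.servo_line(tab(.8,80),q,.2); st()
d=vision.read_camera("top"); save(d,"top2"); im=cv2.imread("pics/top2.png")[145:260,210:350]; cv2.imwrite("pics/top2c.png",cv2.resize(im,None,fx=5,fy=5,interpolation=cv2.INTER_CUBIC))
d=vision.read_camera("wrist"); save(d,"w3")
```

```text
low t5.69 p [ 0.4567 -0.1567  0.0423] F [ 0.8  0.3 -0.7] M [ 0.05 -0.04  0.03] w0.0451 j [-0.33  0.45  2.08  0.    0.61 -1.82]
grip t6.06 p [ 0.4569 -0.1568  0.0427] F [-1.2  0.4  6.5] M [ 0.1   0.1  -0.01] w0.0150 j [-0.33  0.45  2.08  0.    0.61 -1.82]
a0.1 t6.35 p [ 0.4573 -0.1568  0.0524] F [ 2.5 -0.7 -4.3] M [-0.14 -0.31 -0.05] w0.0154 j [-0.33  0.43  2.08  0.    0.63 -1.82]
a0.2 t6.64 p [ 0.4585 -0.1569  0.0618] F [ 2.4 -0.7 -2.8] M [-0.17 -0.25 -0.09] w0.0152 j [-0.33  0.41  2.07 -0.    0.66 -1.82]
a0.3 t6.93 p [ 0.4608 -0.157   0.0713] F [ 1.2 -1.7 -1.1] M [-0.19 -0.1  -0.04] w0.0154 j [-0.33  0.4   2.06 -0.    0.68 -1.82]
a0.4 t7.22 p [ 0.4641 -0.1573  0.0807] F [-0.5 -2.6  0.9] M [-0.35  0.13 -0.11] w0.0155 j [-0.33  0.39  2.05 -0.    0.71 -1.82]
a0.5 t7.52 p [ 0.4685 -0.1577  0.0898] F [-0.5 -2.4  3.7] M [-0.37  0.29 -0.1 ] w0.0152 j [-0.33  0.37  2.04 -0.    0.73 -1.82]
a0.6 t7.81 p [ 0.4741 -0.1582  0.0985] F [-1.7 -2.6  5.3] M [-0.37  0.37 -0.1 ] w0.0153 j [-0.32  0.37  2.02  0.    0.75 -1.81]
a0.7 t8.10 p [ 0.4807 -0.1587  0.1069] F [ 0.  -2.4  6. ] M [-0.41  0.14 -0.1 ] w0.0151 j [-0.32  0.36  2.    0.    0.78 -1.81]
a0.8 t8.39 p [ 0.4881 -0.1594  0.1144] F [ 1.6 -2.5  8.1] M [-0.28 -0.09 -0.06] w0.0155 j [-0.32  0.36  1.98  0.    0.8  -1.81]
open t8.82 p [ 0.4861 -0.1589  0.1129] F [ 0.5  0.1 -1.2] M [-0.01  0.   -0.01] w0.0500 j [-0.32  0.36  1.99  0.    0.8  -1.81]
 t9.36 p [ 0.4861 -0.159   0.1908] F [0.8 0.2 0.1] M [ 0.04 -0.    0.05] w0.0502 j [-0.32  0.24  1.93  0.    0.97 -1.81]
```

View pics/top2c.png

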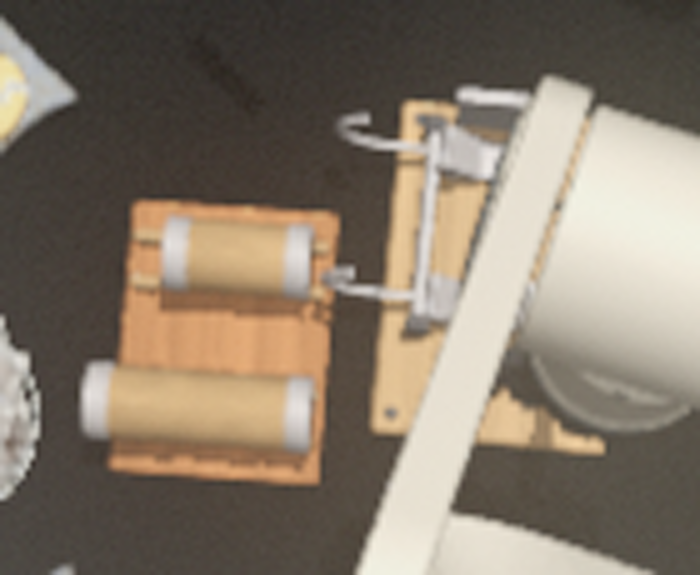

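View pics/w3.png

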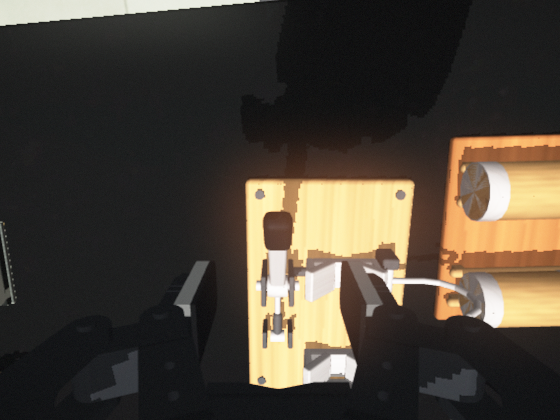

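Run:
```python
from h import *
p=np.array([.4935,.052,.19]); q=down(-.06)
hand.move_gripper(.072)
bot.reach(p,q); st()
d=vision.read_camera("wrist"); save(d,"w4")
for y in (-65,65): print(proj(d,[p[0]+np.sin(.06)*y/1000,p[1]+np.cos(.06)*y/1000,.04]).round(1))
```

```text
t11.53 p [0.4936 0.0518 0.19  ] F [-0.4  0.3 -0.6] M [ 0.02 -0.01 -0.03] w0.0720 j [ 0.1   0.22  1.96 -0.    0.96  0.16]
[277.7 279.4]
[277.8 110.9]
```

View pics/w4.png

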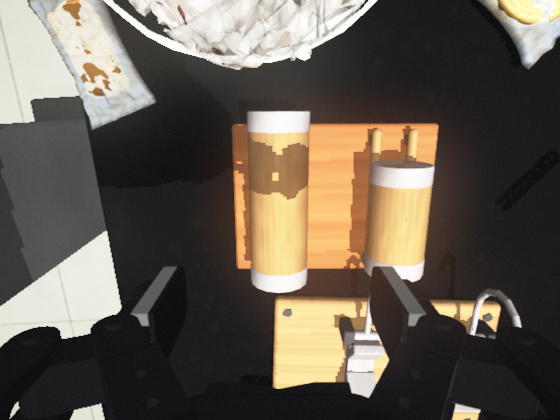

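Run:
```python
from h import *
d=vision.read_camera("wrist")
print(proj(d,[.489,-.013,.06]),proj(d,[.498,.117,.06]))
p=np.array([.4935,.052,.048]); q=down(-.06)
bot.servo_line(p,q,.15); st()
hand.move_gripper(0,40); st("grip")
bot.servo_line([.4935,.052,.2],q,.2); st("lift")
bot.reach(cw(33,0,200),down(PHI)); st("over")
d=vision.read_camera("wrist"); save(d,"w5"); d=vision.read_camera("scene"); save(d,"s5")
```

```text
[276.85072635 291.36035483] [278.60621975 110.95372073]
 t12.72 p [0.494  0.052  0.0486] F [-0.6 -0.2  0.1] M [-0.02 -0.03 -0.  ] w0.0722 j [0.1  0.45 2.05 0.   0.64 0.16]
grip t13.09 p [0.494  0.0521 0.049 ] F [-1.7  0.4  8.3] M [0.02 0.36 0.05] w0.0426 j [ 0.1   0.45  2.05 -0.    0.64  0.16]
lift t14.00 p [0.4927 0.052  0.199 ] F [ 0.4  0.3 -2.2] M [-0.04  0.   -0.03] w0.0428 j [0.1  0.21 1.95 0.   0.98 0.16]
over t15.62 p [ 0.5922 -0.1124  0.1995] F [-0.1 -0.2 -1.8] M [-0.05  0.02  0.02] w0.0427 j [-0.19  0.37  1.73  0.    1.05 -1.68]
```

View pics/w5.png

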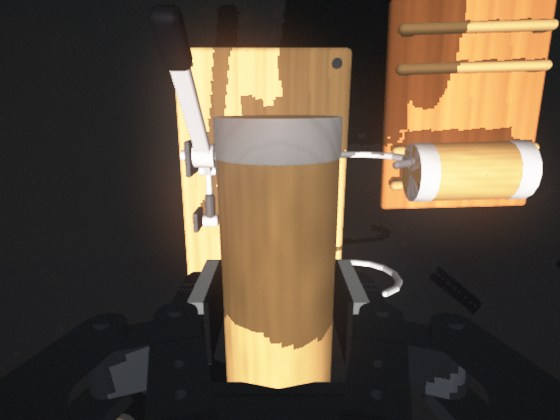

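View pics/s5.png

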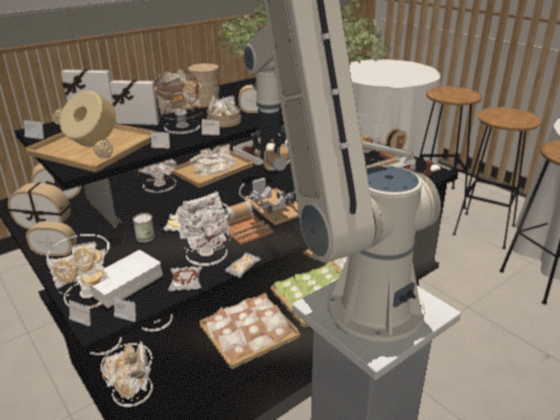

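Run:
```python
from h import *
q=down(PHI)
bot.servo_line(cw(33,0,75),q,.15); o=st("75"); f0=o["wrist_force"][2]
for z in (66,62,60,59,58,57,56,55.5,55,54.5,54):
    bot.servo_line(cw(33,0,z),q,.03); bot.dwell(.1); o=st(str(z))
    if o["wrist_force"][2]-f0>2.5: break
d=vision.read_camera("wrist"); save(d,"w6")
```

```text
75 t16.70 p [ 0.5932 -0.1129  0.0758] F [-1.   0.3 -1.4] M [ 0.04 -0.05  0.03] w0.0420 j [-0.19  0.53  1.8  -0.    0.81 -1.68]
66 t17.25 p [ 0.5926 -0.1128  0.0661] F [-0.2 -0.  -1.2] M [ 0.02  0.01 -0.03] w0.0425 j [-0.19  0.54  1.81 -0.    0.79 -1.68]
62 t17.63 p [ 0.5925 -0.1127  0.062 ] F [-0.1 -0.1 -1.6] M [ 0.03 -0.01 -0.06] w0.0423 j [-0.19  0.55  1.81  0.    0.78 -1.68]
60 t17.98 p [ 0.5925 -0.1127  0.06  ] F [ 0.6  0.4 -1.7] M [0.02 0.01 0.03] w0.0426 j [-0.19  0.55  1.81 -0.    0.78 -1.68]
59 t18.33 p [ 0.5925 -0.1127  0.059 ] F [-0.3  0.9 -1.3] M [-0.02 -0.01 -0.05] w0.0426 j [-0.19  0.55  1.81  0.    0.78 -1.68]
58 t18.68 p [ 0.5925 -0.1128  0.058 ] F [ 0.5 -0.5 -1.9] M [-0.07 -0.01  0.01] w0.0424 j [-0.19  0.55  1.81 -0.    0.78 -1.68]
57 t19.03 p [ 0.5926 -0.1129  0.0574] F [-1.3 -2.3  5.8] M [-0.25  0.27 -0.08] w0.0425 j [-0.19  0.55  1.81 -0.    0.77 -1.68]
```

View pics/w6.png

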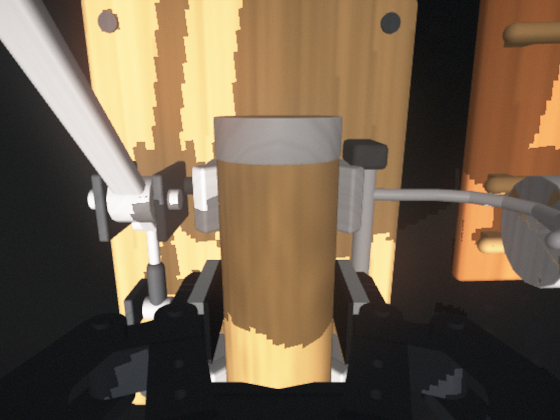

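Run:
```python
from h import *
q=down(PHI)
hand.move_gripper(.05); st("open")
hand.move_gripper(0,25); st("regrip")
for x in np.arange(36,53,1.):
    bot.servo_line(cw(x,0,57),q,.03); bot.dwell(.05); F=np.mean([get_obs()["wrist_force"]for _ in range(3)],0); o=st("%.0f"%x)
    if np.dot(o["wrist_force"],[-np.cos(TH),-np.sin(TH),0])>6: break
bot.dwell(.3); st("hold")
d=vision.read_camera("wrist"); save(d,"w7")
```

```text
open t19.32 p [ 0.5925 -0.1126  0.0568] F [-0.1 -0.5  0.1] M [-0.02 -0.03  0.04] w0.0499 j [-0.19  0.55  1.81  0.    0.77 -1.68]
regrip t19.54 p [ 0.5925 -0.1131  0.0571] F [-0.9 -4.2  2.6] M [-0.71  0.22 -0.02] w0.0431 j [-0.19  0.55  1.81 -0.    0.77 -1.68]
36 t19.84 p [ 0.5933 -0.1132  0.057 ] F [-10.5  -4.6  11. ] M [-0.75  1.61 -0.02] w0.0431 j [-0.19  0.56  1.81 -0.    0.78 -1.68]
hold t20.14 p [ 0.5933 -0.1132  0.057 ] F [-8.9 -4.1 11. ] M [-0.74  1.61 -0.01] w0.0429 j [-0.19  0.56  1.81 -0.    0.78 -1.68]
```

View pics/w7.png

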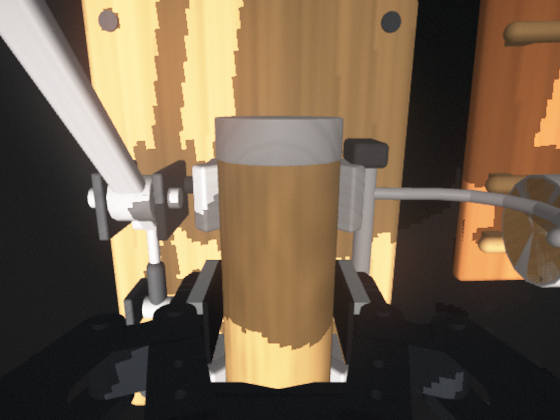

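```bash
cat >> h.py <<'E'
def toclamp(w):
    v=np.asarray(w)[:2]-O;c,s=np.cos(TH),np.sin(TH); return np.array([c*v[0]+s*v[1],-s*v[0]+c*v[1]])*1000
E
python3 - <<'E'
from h import *
st(); d=vision.read_camera("wrist")
for v in (117,118): print(toclamp(ray(d,279,v,.070)),toclamp(ray(d,279,v,.048)))
print("tcp",toclamp(get_obs()["position"]))
for x in (-13,13):print("saddle upper edge",x,proj(d,cw(x,28,45)),proj(d,cw(x,-28,45)))
print("axle",proj(d,cw(-14,36,35)))
E
```

```text
t20.19 p [ 0.5933 -0.1132  0.057 ] F [-10.6  -4.5  11.1] M [-0.71  1.55  0.  ] w0.0431 j [-0.19  0.56  1.81 -0.    0.78 -1.68]
[-3.11816671e+01 -2.14956378e-02] [-30.7248379    0.03691489]
[-3.08989899e+01 -2.11763804e-02] [-30.38736967   0.03729602]
tcp [33.77920141 -0.36865459]
saddle upper edge -13 [354.96809597 166.54965741] [202.6790963  166.48950466]
saddle upper edge 13 [351.31532415 233.67966849] [206.19629705 233.62252792]
axle [370.48166855 160.25353058]
```

Run:
```python
from h import *
q=down(PHI)
for x,y,z in ((35,-.4,57.5),(35,-.7,58),(35,-.7,58.5)):
    bot.servo_line(cw(x,y,z),q,.03); bot.dwell(.05); o=st(f"{x} {y} {z}"); print(toclamp(o["position"]))
    if o["wrist_force"][2]<1: break
```

```text
35 -0.4 57.5 t20.54 p [ 0.5944 -0.1132  0.0573] F [-0.9 -1.2 -0.1] M [-0.2   0.2  -0.02] w0.0432 j [-0.19  0.56  1.81  0.    0.78 -1.68]
[34.91092031 -0.29948794]
```

Run:
```python
from h import *
q=down(PHI); z=57.6; ax=np.array([np.cos(TH),np.sin(TH),0])
for x in np.arange(36,52,1.):
    bot.servo_line(cw(x,-.5,z),q,.03); o=get_obs(); F=o["wrist_force"]; fx=-F@ax; p=toclamp(o["position"])
    print("cmd%.0f z%.1f"%(x,z),"t%.2f"%o["time_s"],p.round(2),"z%.4f"%o["position"][2],F.round(1))
    if fx>5:
        if p[0]>41: break
        z+=.4
    if F[2]>4: z+=.3
    if F[2]<-2.3: z-=.2
bot.dwell(.25); o=st("hold"); print(toclamp(o["position"]))
d=vision.read_camera("wrist"); save(d,"w8")
```

```text
cmd36 z57.6 t20.79 [36.29 -0.3 ] z0.0575 [-0.8 -0.2 -1.3]
cmd37 z57.6 t21.04 [37.16 -0.43] z0.0576 [ 0.6 -0.7 -2.5]
cmd38 z57.4 t21.29 [38.05 -0.47] z0.0574 [-0.6  0.2 -2.8]
cmd39 z57.2 t21.54 [39.06 -0.51] z0.0572 [ 0.1 -0.9 -2.7]
cmd40 z57.0 t21.79 [39.4  -0.49] z0.0571 [-4.2  0.7  4.6]
cmd41 z57.3 t22.04 [41.61 -0.52] z0.0573 [ 0.4 -0.8 -1.4]
cmd42 z57.3 t22.29 [42.22 -0.5 ] z0.0572 [-0.7 -0.5 -2.8]
cmd43 z57.1 t22.54 [42.58 -0.5 ] z0.0571 [-2.3  0.3  2.6]
cmd44 z57.1 t22.79 [44.4 -0.5] z0.0572 [-0.3 -0.2  0.6]
cmd45 z57.1 t23.04 [44.54 -0.48] z0.0571 [-5.  -0.1  4. ]
cmd46 z57.4 t23.29 [44.55 -0.49] z0.0571 [-7.4  0.8  5. ]
hold t23.54 p [ 0.604  -0.1142  0.0571] F [-8.1 -0.5  4.8] M [-0.03  1.21 -0.05] w0.0429 j [-0.19  0.57  1.78 -0.    0.79 -1.68]
[44.55953343 -0.51355155]
```

View pics/w8.png

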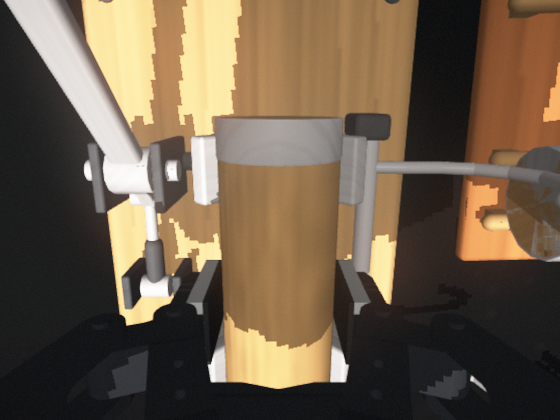

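Run:
```python
from h import *
q=down(PHI)
for x,z in ((46,57.8),(46.5,57.8),(47,57.8)):
    bot.servo_line(cw(x,-.5,z),q,.02); bot.dwell(.15); o=st(f"{x} {z}"); print(toclamp(o["position"]).round(2))
    if o["wrist_force"][0]<-9: break
```

```text
46 57.8 t23.99 p [ 0.604  -0.1142  0.0571] F [-6.3  0.6  1.2] M [ 0.    1.   -0.05] w0.0432 j [-0.19  0.57  1.78 -0.    0.79 -1.68]
[44.55 -0.46]
46.5 57.8 t24.39 p [ 0.604  -0.1142  0.0571] F [-8.2  0.1  2.4] M [-0.06  1.33 -0.04] w0.0432 j [-0.19  0.57  1.78 -0.    0.79 -1.68]
[44.56 -0.49]
47 57.8 t24.79 p [ 0.604  -0.1142  0.0571] F [-10.2  -0.    4.1] M [-0.07  1.59 -0.02] w0.0427 j [-0.19  0.57  1.78 -0.    0.79 -1.68]
[44.62 -0.49]
```

Run:
```python
from h import *
q=down(PHI)
bot.servo_line(cw(45.5,-.5,57.5),q,.02); st("ease")
hand.move_gripper(.054); st("open")
bot.servo_line(cw(45.5,-.5,170),q,.12); st("up")
bot.servo_line(cw(0,-20,190),q,.2)
d=vision.read_camera("wrist"); save(d,"w9")
for v in [(45+65,0,48),(45-65,0,70),(45-65,0,48),(110,25,72),(110,-25,72)]: print(v,proj(d,cw(*v)).round(1))
st()
```

```text
ease t25.04 p [ 0.604  -0.1142  0.0571] F [-5.4  0.   1.6] M [-0.05  0.96 -0.06] w0.0431 j [-0.19  0.57  1.78 -0.    0.79 -1.68]
open t25.31 p [ 0.6059 -0.1144  0.0578] F [-0.3  0.1  0.9] M [-0.04 -0.01  0.01] w0.0543 j [-0.19  0.57  1.78  0.    0.79 -1.68]
up t26.40 p [ 0.6044 -0.1142  0.1692] F [ 0.2  0.9 -0.5] M [-0.01 -0.04  0.02] w0.0542 j [-0.19  0.42  1.72  0.    1.   -1.68]
(110, 0, 48) [302.8 335.2]
(-20, 0, 70) [308.3 182.3]
(-20, 0, 48) [305.9 176.4]
(110, 25, 72) [338.3 353.8]
(110, -25, 72) [271.5 353.9]
 t26.87 p [ 0.5582 -0.13    0.1897] F [-0.2 -0.1 -0.3] M [ 0.03 -0.05 -0.01] w0.0540 j [-0.23  0.34  1.8   0.    1.   -1.72]
```

View pics/w9.png

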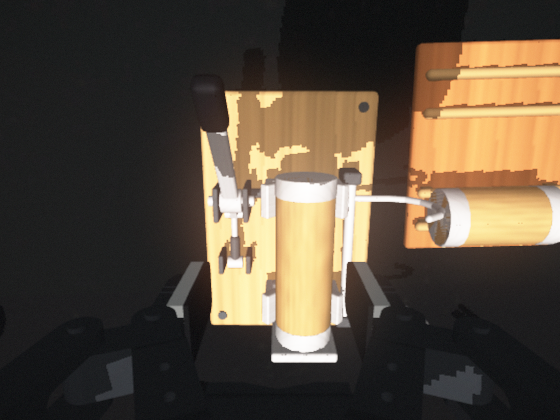

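Run:
```python
from h import *
def tab(a,dz=0): return cw(-99*np.cos(a),-55,40+99*np.sin(a)+dz)
q=down(PHI)
hand.move_gripper(.045)
bot.servo_line(tab(.8,70),q,.2)
bot.servo_line(tab(.8,2),q,.12); st("low")
hand.move_gripper(0.0,30); st("grip")
for a in (.7,.6,.5,.4,.3,.2,.1,.0,-.02):
    bot.servo_line(tab(a,2),q,.07); st("a%.2f"%a)
bot.dwell(.1); st()
hand.move_gripper(.045); st("open")
bot.servo_line(tab(0,100),q,.2); st("up")
d=vision.read_camera("wrist"); save(d,"w10")
for v in [(-99,-55,46),(-82,-55,46),(-116,-55,46)]: print(v,proj(d,cw(*v)).round(1))
```

```text
low t28.38 p [ 0.487  -0.1591  0.1133] F [-0.1  0.4  0.2] M [ 0.04 -0.   -0.05] w0.0447 j [-0.32  0.36  1.99  0.    0.8  -1.81]
grip t28.75 p [ 0.4868 -0.1593  0.1138] F [-1.   0.4  6.5] M [-0.06  0.09 -0.05] w0.0151 j [-0.32  0.36  1.99 -0.    0.8  -1.81]
a0.70 t29.04 p [ 0.4808 -0.1588  0.1069] F [0.2 1.6 8.3] M [ 0.18 -0.12 -0.  ] w0.0157 j [-0.32  0.36  2.    0.    0.78 -1.81]
a0.60 t29.33 p [ 0.4749 -0.1583  0.0989] F [1.1 1.8 8. ] M [ 0.07 -0.28 -0.01] w0.0157 j [-0.33  0.37  2.02  0.    0.75 -1.81]
a0.50 t29.62 p [ 0.4695 -0.1578  0.0902] F [0.9 1.3 6.6] M [ 0.09 -0.27 -0.06] w0.0156 j [-0.33  0.37  2.04  0.    0.73 -1.82]
a0.40 t29.92 p [ 0.465  -0.1574  0.0811] F [1.1 0.6 3.7] M [ 0.03 -0.35 -0.08] w0.0156 j [-0.33  0.39  2.05  0.    0.71 -1.82]
a0.30 t30.21 p [ 0.4612 -0.1571  0.0715] F [ 2.2 -0.1  3.1] M [-0.08 -0.44 -0.14] w0.0154 j [-0.33  0.4   2.06  0.    0.68 -1.82]
a0.20 t30.50 p [ 0.4584 -0.1568  0.0617] F [ 0.2 -0.8  1.1] M [-0.17 -0.31 -0.02] w0.0151 j [-0.33  0.41  2.07 -0.    0.66 -1.82]
a0.10 t30.79 p [ 0.4566 -0.1566  0.0518] F [-0.3 -1.6 -0.5] M [-0.32 -0.14 -0.05] w0.0149 j [-0.33  0.43  2.08 -0.    0.64 -1.82]
a0.00 t31.08 p [ 0.4558 -0.1566  0.0416] F [-2.7 -3.4 -2.3] M [-0.48  0.04 -0.07] w0.0154 j [-0.33  0.45  2.08 -0.    0.61 -1.82]
a-0.02 t31.33 p [ 0.4559 -0.1565  0.0399] F [-2.8 -2.5 -2.2] M [-0.51  0.28 -0.09] w0.0156 j [-0.33  0.45  2.08 -0.    0.61 -1.82]
 t31.43 p [ 0.4559 -0.1565  0.0399] F [-4.3 -3.5 -0.9] M [-0.54  0.34 -0.08] w0.0153 j [-0.33  0.45  2.08 -0.    0.61 -1.82]
open t31.82 p [ 0.4568 -0.1566  0.0402] F [ 0.  -0.4 -0.6] M [ 0.04  0.04 -0.02] w0.0448 j [-0.33  0.45  2.08  0.    0.61 -1.82]
up t32.48 p [ 0.456  -0.1564  0.1395] F [-0.  -0.5 -0.8] M [0.03 0.02 0.02] w0.0449 j [-0.33  0.28  2.03  0.    0.83 -1.82]
(-99, -55, 46) [277.6 223.4]
(-82, -55, 46) [277.6 249.5]
(-116, -55, 46) [277.6 196.1]
```

View pics/w10.png

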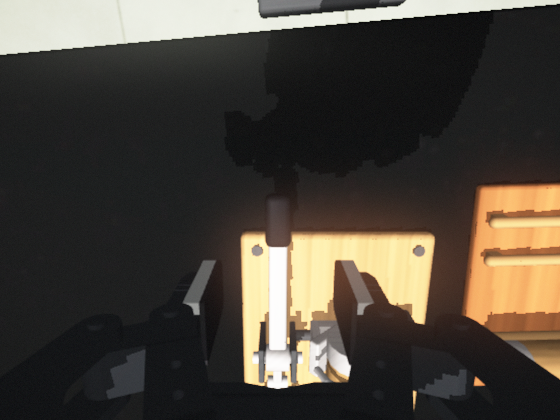

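Run:
```python
from h import *
q=down(PHI)
hand.move_gripper(0.0)
bot.servo_line(cw(-97,-55,75),q,.2)
for z in (66,64,63,62,61,60,59,58):
    bot.servo_line(cw(-97,-55,z),q,.03); o=st(f"{z}")
    if o["wrist_force"][2]>10: break
bot.servo_line(cw(-97,-55,150),q,.2)
bot.servo_line(cw(-40,-20,260),q,.3); st()
d=vision.read_camera("wrist"); save(d,"w11")
for v in [(45+65,0,48),(45-65,0,70)]: print(v,proj(d,cw(*v)).round(1))
```

```text
66 t33.95 p [ 0.4584 -0.1568  0.0662] F [-0.   0.9  0.5] M [-0.06  0.02 -0.01] w-0.0002 j [-0.33  0.41  2.07  0.    0.67 -1.82]
64 t34.20 p [ 0.4583 -0.1567  0.0639] F [0.2 0.1 0.2] M [-0.1  -0.01  0.  ] w0.0002 j [-0.33  0.41  2.07  0.    0.66 -1.82]
63 t34.45 p [ 0.4585 -0.1568  0.0631] F [-0.   0.2  2.4] M [0.01 0.02 0.01] w0.0001 j [-0.33  0.41  2.07 -0.    0.66 -1.82]
62 t34.70 p [ 0.4585 -0.1568  0.0629] F [-4.4  1.9 16.2] M [0.22 0.62 0.  ] w-0.0003 j [-0.33  0.41  2.07 -0.    0.66 -1.82]
 t35.87 p [ 0.5175 -0.1263  0.2584] F [ 0.5  0.1 -0.7] M [0.02 0.04 0.03] w0.0001 j [-0.24  0.2   1.82 -0.    1.13 -1.73]
(110, 0, 48) [297.1 331.4]
(-20, 0, 70) [300.5 213.6]
```

View pics/w11.png

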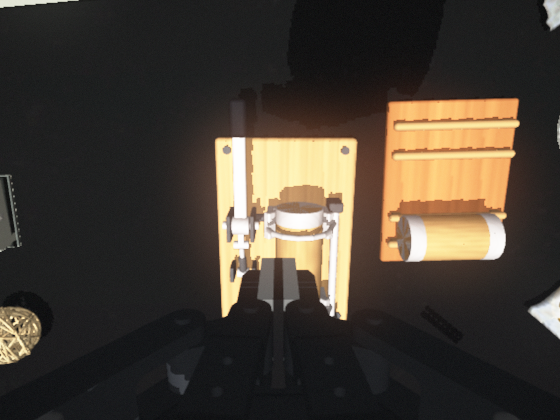

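Run:
```python
from h import *
q=down(PHI)
hand.move_gripper(.08)
bot.servo_line(cw(20,0,260),q,.3)
d=vision.read_camera("wrist"); save(d,"w12")
for v in [(110,0,70),(110,0,48),(-20,0,70),(-20,0,48),(-20,22,48),(-20,-22,48)]: print(v,proj(d,cw(*v)).round(1))
im=d["frame"][140:400,180:380,::-1]; cv2.imwrite("pics/w12c.png",cv2.resize(im,None,fx=2.3*1,fy=2.3,interpolation=cv2.INTER_CUBIC))
t=vision.read_camera("top"); save(t,"top12")
```

```text
(110, 0, 70) [277.2 284.9]
(110, 0, 48) [277.2 274.6]
(-20, 0, 70) [277.3 141.1]
(-20, 0, 48) [277.3 138.9]
(-20, 22, 48) [302.3 138.9]
(-20, -22, 48) [252.3 138.9]
```

View pics/w12c.png

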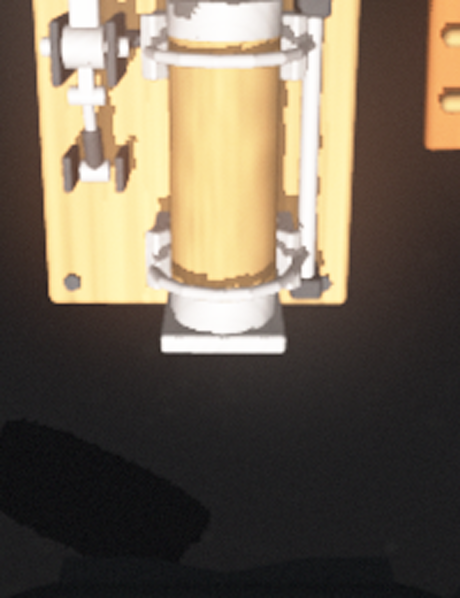

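Run:
```python
from h import *
st(); hand_in()
```

```text
t37.12 p [ 0.5789 -0.1116  0.2596] F [-0.3 -0.2 -0.4] M [-0.   -0.02 -0.01] w0.0797 j [-0.19  0.29  1.7  -0.    1.16 -1.68]
the job is handed in; nothing more can be done
```

The long tube is clamped: it lies in the groove against the end plate, the hoops are closed over it and the lever is fully down. I handed the job in at about 37 s of the 72 s allowed.

1. **Opening the clamp:** I pinched the lever tab and lifted it through its arc to about 0.8 rad. The pictures showed both hoops open.
2. **Seating the tube:** I laid the long tube in the groove. The first push jammed on groove friction about 10 mm short of the plate. I let the tube settle, took off the downward load and slid it on.
3. **Against the plate:** the tube stopped at the expected place. As I pushed harder, the wrist force rose from about 6 to 10 N without the tube moving, while the downward load was only 1–4 N. That points to the plate, not friction. The force between tube and plate was not measured directly; the highest push anywhere was about 11 N, well under the 30 N limit.
4. **Closing the clamp:** I let go of the tube, drove the lever down through its arc by the tab, then pressed it down with closed fingers.

**Last checks:**
- **Lever:** the top of the tab was at 46 mm and held firm under a 16 N press, so the lever is on its stop.
- **Tube:** its far rim appeared at image row 284.8, against 284.9 predicted for a tube touching the plate.
- **Hoops and arm:** the hoops looked closed over the tube, and the arm was clear of everything.
- **Other goods:** the short tube looked undisturbed in the last picture that showed it. I did not measure how far it or the other goods had moved.

No final check failed or disagreed.

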